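# Lift the sample plate off a blot manifold's dowels

### The job

Two blot manifolds stand on the bench. Take the white sample plate with the orange handle straight up off its two locating dowels, keeping it level all the way so that it does not bind, then carry it to the green drip tray, lay it down gently flat on the tray's floor and let go. Leave the plate with the blue handle seated on its manifold.

Things in the scene. Friction and masses are not known exactly. Their poses are not given: they have to be found in the camera images.
- sample_plate_grip (a point): Centre of the orange handle bar (16 mm in x, 60 in y, 16 high) on two thin posts above the loose white plate to be moved (76 mm in x, 110 in y, 10 thick, black wells, about 0.25 kg, balanced under the bar's centre). Underside of the plate 42 mm, top face 32 mm below this point. Two through holes 9.5 mm wide at y = -45 and +45 mm. Axes are the plate's, z up.
- manifold: Fixed dark base under the orange-handled plate: 96 mm (x) x 130 (y) x 30 high, origin at the centre of its underside on the bench, z up. Two upright 8 mm steel dowels at y = -45 and +45 mm stand 22 mm above its top face, 12 mm proud of the seated plate. The seated plate shares its axes; the handle's centre is then 72 mm above this origin.
- drip_tray_in (a point): Centre of the inner floor of the fixed, shallow green drip tray, open at the top: outer size 166 mm (x) x 186 mm (y), walls 3 mm thick, rim 21 mm above the bench, floor 3 mm above the bench. Axes along its sides, z up.
- other_plate_grip (a point): Centre of the blue handle bar of the other, otherwise identical plate, seated on the dowels of an identical second manifold, where it is to stay. Sizes and axes as for the orange-handled one.

How it is judged:
By the outcome, as a careful person would: the job done as asked, in the order asked, and still so for the second after the job is handed in, with the robot touching nothing.
It also fails if it takes over 43 s, if anything falls off the work surface, if the arm or the gripper's body presses on something with over 40 N, if the wrist force passes 120 N, or if a joint passes its speed limit or range.

### The arm

A 6-joint arm with a two-finger parallel gripper is mounted at the origin on a cart in front of the work surface, level with it; the furniture and walls round the work are solid. World frame = base frame: x ahead of the robot, y to its left, z up, the work surface at z = 0. Lengths are in m, angles in rad, forces in N, time in s.
With the tool pointing down it reaches from about 0.35 to 0.925 m from the base axis. Payload 6.4 kg.
Tool frame: the origin (TCP) lies at the very end of the fingers, on their centre line; the grasp point (between the pads) lies 19 mm behind it (hold_point_z is the distance from the TCP to the grasp point, in m); z points along the fingers, y is the line along which they close (so a half turn about z gives the same grasp; the last joint's range is limited). The gripper opens to 94 mm and grips with 3 to 60 N. Pads are 16 mm wide; open, the fingers measure 119 mm over their backs; the gripper's body (75 mm by 177 mm) begins 78 mm behind the grasp point.
Start: joints at [1.064, 0.245, 1.558, -0, 1.339, -0.174], TCP at [0.212, 0.614, 0.167] pointing down, gripper open.
Joint ranges: [-3.13, 3.13], [-1.02, 2.26], [0.13, 2.54], [-0.95, 4.09], [0.21, 2.88], [-2.74, 2.74]. Speed limits (rad/s): [2.57, 2.57, 3.14, 3.14, 3.14, 3.14].

### API

Orientations are given as a unit quaternion [x, y, z, w].
In Python, from rig import * gives the robot as it stands.
- The arm moves only by the tool apply_moves, never from a script. Its argument "plan" is a list of rows, each a list of 3 entries, a list of its own where there are three numbers: the shift along the tool's x, y, z in cm, then the turn, a rotation vector about the tool's x, y, z in degrees, then the closure, from -1 (fully open) to 1 (shut). In form: [[[tx, ty, tz], [rx, ry, rz], claw], ...]. A call has 1 to 8 rows; each row shifts and turns the commanded pose from where the row before left it, along the tool's axes as they then stand; what a row does not reach is not made up. A row lasts 1/8 s, in which the tool goes at most 62.5 mm and 10.7 degrees, less where a joint would pass 70% of its speed; a pose out of reach is approached as far as the arm can. A call is refused whole if a number of a shift passes 6.25 or a number of a turn 10.7, either way. A call with a gripper value outside its range is refused whole. The fingers move at their own pace and stop on an object; "squeeze" is the grip in N (left out, the last holds). Time passes only in rows, so rows that do not move let the fingers close. It gives the time, the measured TCP pose, the force, the opening and the grip force at its end, in the units of the state.
- get_state(): the state, without advancing time (a new reading comes with each control period).
- capture(name): name is "scene" or "top" or "wrist"; returns the picture (480x640x3 uint8, red, green, blue); there is no depth.
- get_calibration(name): a dict with "fx", "fy", "cx", "cy" (pixels), "D" ([k1, k2, p1, p2, k3] as OpenCV has them; the pictures are not rectified), "view" (4x4, takes a point from world to camera coordinates). Camera axes: x right, y down, z forward; pixel columns grow to the right and rows downward; lengths in m; the calibration is good to about 2 mm. A picture is of the moment at which its call begins: read the wrist's pose just before it. get_calibration takes no time and is no camera call; for the wrist camera it gives the pose at the moment of the call.
- hand_in(): hands the job in; it is judged then, once.
The state is a dict: "time_s": time; "joint_pos": joint angles; "dq": joint speeds; "effort": joint torques, N m; "tcp_pos": TCP position; "orientation": TCP orientation; "wrist_force": force on the tool from outside, world axes, zero at the start; "ft_torque": the same for the moment, N m; "grip_width": opening from 0.0 (shut) to 1.0 (fully open); "grip_force": force on a finger pad.
Only numpy, scipy, OpenCV 4.12 (cv2) and the standard library are available. Lean on these libraries where they do the work, as an engineer would, in place of code of your own. Each camera call takes 0.05 s, during which the arm holds its last target. There are 200 camera calls.

## Working session

There is one attempt and no reset: what is moved stays moved. The work goes in short steps, Python scripts to look and compute and a tool call to move; the robot and the scene stay as the last step left them, time stands still between calls to the robot, and variables do not carry over. Pictures are saved under pics/ and viewed, at most 10 in all, crops included, and the job is handed in when it is done.

Besides the shell and the picture viewer there is one more tool, called after "Request:" as name([rows], argument=value, ...), one row to a line, values as JSON. apply_moves: Moves the arm, as the interface text tells. Its arguments: {"type":"object","properties":{"plan":{"type":"array","items":{"type":"array"}},"squeeze":{"type":"number"}},"required":["plan"]}

```bash
mkdir -p pics; python3 - <<'E'
from rig import *
import cv2,numpy as np
s=get_state();print(s)
for n in("scene","top"):
    im=capture(n);cv2.imwrite(f"pics/{n}0.png",im[:,:,::-1]);c=get_calibration(n);print(n,c)
E
```

```text
{'time_s': 0.0, 'joint_pos': array([ 1.06389352e+00,  2.45783555e-01,  1.55896246e+00, -2.69376847e-05,
        1.33870605e+00, -1.74091038e-01]), 'dq': array([-0.0002198 , -0.00211245, -0.00024281, -0.00086011,  0.00061874,
        0.00084175]), 'effort': array([-2.24631581e-04, -4.15825832e+01, -3.14608312e+01,  6.84926100e-02,
        3.32255429e-02, -1.40994075e-04]), 'tcp_pos': array([0.21203049, 0.61375295, 0.16559267]), 'orientation': array([ 1.65635820e-01,  9.86186550e-01, -8.80703946e-04, -2.98126940e-04]), 'wrist_force': array([ 0.14353811, -0.16457703, -1.22823045]), 'ft_torque': array([ 0.02800207, -0.00562685,  0.00246369]), 'grip_force': 0.0, 'grip_width': 0.9993553649202582}
scene {'fx': 551.6541903128164, 'fy': 551.6541903128164, 'cx': 318.4027078287441, 'cy': 229.54243739798181, 'D': array([-0.05666081,  0.        ,  0.        ,  0.        ,  0.        ]), 'view': array([[ 0.60448345, -0.79645489,  0.01610478, -0.29258032],
       [-0.57514916, -0.45032902, -0.68294012,  0.32648569],
       [ 0.55118345,  0.40356336, -0.73029681,  0.88861141],
       [ 0.        ,  0.        ,  0.        ,  1.        ]])}
top {'fx': 458.5898979639538, 'fy': 458.5898979639538, 'cx': 322.7625727461407, 'cy': 245.7808773041154, 'D': array([-0.03563634,  0.        ,  0.        ,  0.        ,  0.        ]), 'view': array([[-0.02796193, -0.99939387, -0.02073694,  0.03415453],
       [-0.99100418,  0.03043138, -0.13032518,  0.49029164],
       [ 0.13087724,  0.01690625, -0.99125442,  0.99484876],
       [ 0.        ,  0.        ,  0.        ,  1.        ]])}
```

View pics/top0.png

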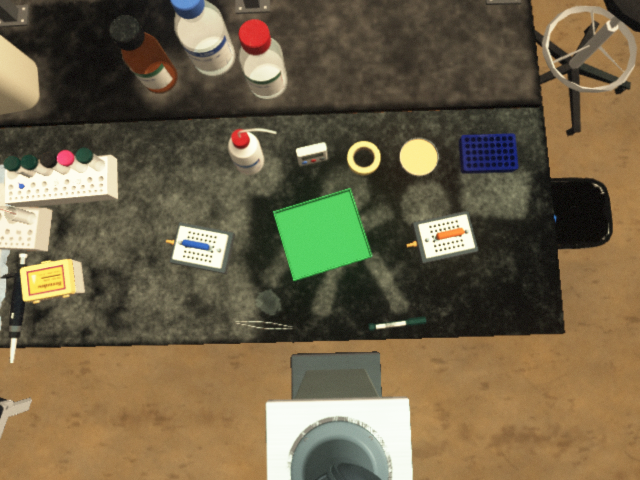

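View pics/scene0.png

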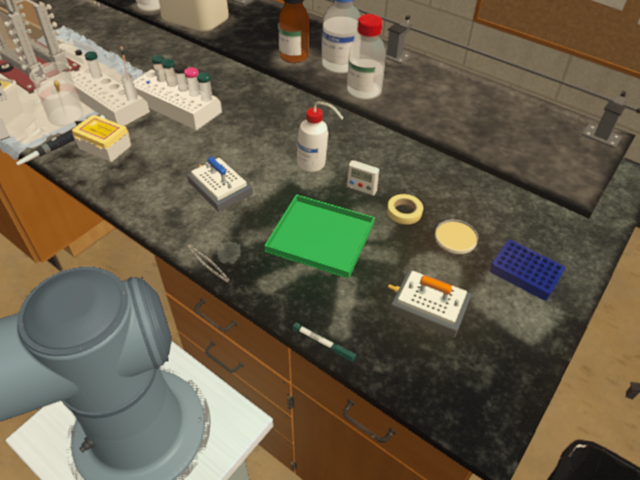

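The top view shows the orange bar at about (450,235), the blue bar at (196,245) and the green tray centred near (322,235). An orange nozzle tip at about (411,245) has to be left out of the mask. The scene view shows the orange bar at about (436,284).

```bash
cat > h.py <<'E'
from rig import *
import cv2,numpy as np
def ray(c,px):
    K=np.array([[c["fx"],0,c["cx"]],[0,c["fy"],c["cy"]],[0,0,1]])
    p=cv2.undistortPoints(np.float64(px).reshape(-1,1,2),K,np.array(c["D"])).reshape(-1,2)
    V=np.array(c["view"]);R=V[:3,:3]
    return -R.T@V[:3,3],np.c_[p,np.ones(len(p))]@R
def plane(c,px,z):
    o,d=ray(c,px);return o+d*((z-o[2])/d[:,2])[:,None]
def tri(c1,p1,c2,p2):
    A=np.zeros((3,3));b=np.zeros(3);L=[]
    for c,p in((c1,p1),(c2,p2)):
        o,d=ray(c,p);d=d[0]/np.linalg.norm(d);P=np.eye(3)-np.outer(d,d);A+=P;b+=P@o;L.append((o,P))
    x=np.linalg.solve(A,b);return x,[np.linalg.norm(P@(x-o)) for o,P in L]
def blobs(im,lo,hi,amin=20):
    h=cv2.cvtColor(im,cv2.COLOR_RGB2HSV);m=cv2.inRange(h,lo,hi)
    cs=cv2.findContours(m,cv2.RETR_EXTERNAL,cv2.CHAIN_APPROX_NONE)[0]
    return sorted([c for c in cs if cv2.contourArea(c)>amin],key=cv2.contourArea,reverse=True)
def rect(c,cnt,z):
    w=plane(c,cnt.reshape(-1,2),z)[:,:2]
    (x,y),(a,b),t=cv2.minAreaRect(np.float32(w*1000))
    return np.round([x,y,a,b,t],1)
def yaw(s):
    from scipy.spatial.transform import Rotation as R
    m=R.from_quat(s["orientation"]).as_matrix();return m
E
python3 - <<'E'
from h import *
C={n:get_calibration(n) for n in("scene","top")}
I={n:cv2.imread(f"pics/{n}0.png")[:,:,::-1].copy() for n in C}
for nm,lo,hi in(("orange",(5,170,120),(18,255,255)),("blue",(100,150,80),(118,255,255)),("green",(50,120,60),(80,255,255)),("white",(0,0,150),(40,50,255))):
    for n in C:
        for k in blobs(I[n],lo,hi)[:12]:
            m=cv2.moments(k);p=[m["m10"]/m["m00"],m["m01"]/m["m00"]]
            if not(120<p[0]<500 and 130<p[1]<330):continue
            z={"orange":.08,"blue":.08,"green":.021,"white":.04}[nm]
            print(nm,n,np.round(p,1),cv2.contourArea(k),rect(C[n],k,z),plane(C[n],[p],.072 if z==.08 else z)[0].round(4))
E
```

```text
orange scene [436.1 284.1] 233.0 [ 499.8 -255.7   21.1   57.    10.8] [ 0.5062 -0.2539  0.072 ]
orange top [449.6 233.5] 123.5 [ 503.1 -253.    12.3   58.    10.4] [ 0.5042 -0.2548  0.072 ]
blue scene [216.8 165.3] 73.0 [492.9 291.7  62.8  11.3  77.6] [0.4988 0.2982 0.072 ]
blue top [493.2 151.5] 1487.5 [ 681.4 -351.8   81.1  118.9    0.7] [ 0.6843 -0.3635  0.072 ]
blue top [194.9 244.4] 96.0 [496.  294.2  57.1  10.6  77. ] [0.4973 0.2967 0.072 ]
green scene [320.1 235.2] 5641.0 [515.2  19.3 185.1 193.4  15.6] [0.5099 0.0156 0.021 ]
green top [321.7 234.1] 5911.5 [520.7  21.2 170.8 189.5  15.5] [0.5195 0.0216 0.021 ]
white scene [432.1 298.3] 1477.5 [ 504.3 -253.5   77.   112.8   10.4] [ 0.4972 -0.2565  0.04  ]
white scene [220.1 179.8] 938.5 [497.5 295.3 126.8  78.4  76.8] [0.4918 0.2862 0.04  ]
white scene [318.7 140.1] 481.5 [730.8 196.2 183.   61.7  40.9] [0.746  0.1986 0.04  ]
white scene [364.9 167.3] 163.5 [731.2  46.9  87.   38.2  83.3] [0.7314 0.0525 0.04  ]
white top [446.4 235.7] 1690.5 [ 504.3 -255.9   79.8  111.7   10.5] [ 0.5042 -0.2558  0.04  ]
white top [199.5 246.5] 1680.5 [497.1 295.3 115.6  79.5  77.3] [0.497  0.2959 0.04  ]
white top [311.1 148.9] 221.5 [714.7  40.1  20.4  69.6  11.8] [0.7147 0.0401 0.04  ]
white top [251.9 146.9] 219.5 [730.9 177.2  48.6  58.5  85.1] [0.7247 0.1762 0.04  ]
```

```bash
cat >> h.py <<'E'
def go(target,ang=None):
    "shift to target in tool axes (cm); turn about tool z to bring tool y to world angle ang (deg)"
    s=get_state();m=yaw(s);print("t",s["time_s"].__round__(2),"tcp",s["tcp_pos"].round(4),"shift cm",(m.T@(np.array(target)-s["tcp_pos"])*100).round(2))
    a=np.degrees(np.arctan2(m[1,1],m[0,1]));print("tool y at",a.round(2),"tilt deg",np.degrees(m[:2,2]).round(2),"F",s["wrist_force"].round(1),s["ft_torque"].round(2),"grip",round(s["grip_width"],3),s["grip_force"],"j6",s["joint_pos"][5].round(2))
    if ang is not None: print("turn z", -(((ang-a)+90)%180-90))
E
python3 -c "
from h import *
go([.504,-.2545,.15],10.4)"
```

```text
t 0.1 tcp [0.212  0.6138 0.1657] shift cm [-55.96 -72.53   1.67]
tool y at 70.93 tilt deg [-0.05 -0.08] F [ 0.8  0.1 -0.2] [ 0.04  0.01 -0.  ] grip 1.001 0.0 j6 -0.17
turn z 60.53407177286804
```

Request:
apply_moves([
  [[-2.8,-3.6,0],[0,0,0],-1],
  [[-3.5,-4.5,0],[0,0,0],-1],
  [[-3.5,-4.5,0],[0,0,0],-1],
  [[-3.5,-4.5,0],[0,0,0],-1],
  [[-3.5,-4.5,0],[0,0,0],-1],
  [[-3.5,-4.5,0],[0,0,0],-1],
  [[-3.5,-4.5,0],[0,0,0],-1],
  [[-3.5,-4.5,0],[0,0,0],-1],
])

```text
time_s: 1.1
tcp_pos: [0.3557, 0.1917, 0.1665]
orientation: [0.165, 0.986, 0.0, 0.0]
wrist_force: [0.1, 0.2, 0.5]
grip_width: 0.998
grip_force: 0.0
```

Request:
apply_moves([
  [[-3.5,-4.5,0],[0,0,0],-1],
  [[-3.5,-4.5,0],[0,0,0],-1],
  [[-3.5,-4.5,0],[0,0,0],-1],
  [[-3.5,-4.5,0],[0,0,0],-1],
  [[-3.5,-4.5,0],[0,0,0],-1],
  [[-3.5,-4.5,0],[0,0,0],-1],
  [[-3.5,-4.5,0],[0,0,0],-1],
  [[-3.5,-4.5,0],[0,0,0],-1],
])

```text
time_s: 2.1
tcp_pos: [0.5028, -0.2401, 0.1662]
orientation: [0.166, 0.986, 0.0, -0.0]
wrist_force: [0.7, 0.5, 0.3]
grip_width: 1.003
grip_force: 0.0
```

Request:
apply_moves([
  [[0,0,0],[0,0,10],-1],
  [[0,0,0],[0,0,10],-1],
  [[0,0,0],[0,0,10],-1],
  [[0,0,0],[0,0,10],-1],
  [[0,0,0],[0,0,10],-1],
  [[0,0,0],[0,0,10.5],-1],
  [[0,0,0],[0,0,0],-1],
  [[0,0,0],[0,0,0],-1],
])

```text
time_s: 3.1
tcp_pos: [0.5026, -0.2382, 0.1664]
orientation: [0.639, 0.769, -0.0, -0.0]
wrist_force: [0.1, -0.4, -0.3]
grip_width: 0.997
grip_force: 0.0
```

```bash
python3 -c "
from h import *
go([.504,-.2545,.15],10.4)
C=get_calibration('wrist');im=capture('wrist');cv2.imwrite('pics/w1.png',im[:,:,::-1])
for nm,lo,hi,z in(('orange',(5,170,120),(18,255,255),.08),('white',(0,0,140),(40,60,255),.04)):
  for k in blobs(im,lo,hi,300)[:4]:
    m=cv2.moments(k);p=[m['m10']/m['m00'],m['m01']/m['m00']];print(nm,np.round(p),rect(C,k,z))
"
```

```text
t 3.1 tcp [ 0.5026 -0.2382  0.1664] shift cm [-1.63 -0.16  1.64]
tool y at 10.58 tilt deg [-0.02  0.02] F [ 0.1 -0.4 -0.3] [-0.03  0.01 -0.  ] grip 0.997 0.0 j6 -0.83
turn z 0.17726072702910756
white [317. 242.] [ 505.8 -255.1   78.7  112.3   10.6]
white [117.  44.] [ 327.  -129.2    9.    61.9    5.6]
```

View pics/w1.png

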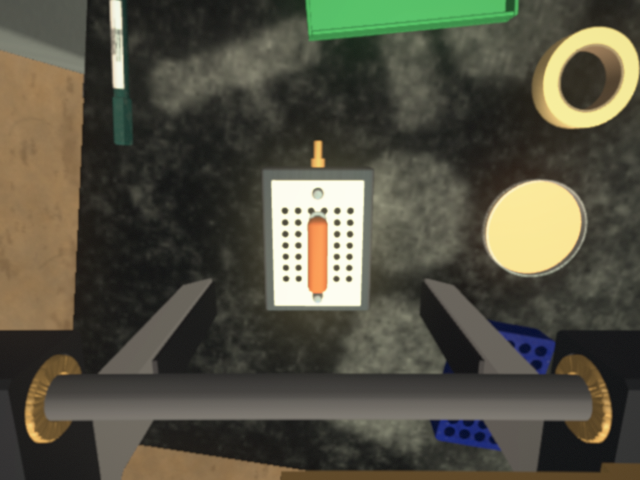

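The wrist view shows the plate centred at (317,242) and square to the fingers, with the bar upright in the frame at (318,257). The white rectangle gives (0.506,-0.255) and a yaw of 10.6°, which agrees with the top view.

Request:
apply_moves([
  [[-1.7,-0.1,0],[0,0,0],-1],
  [[0,0,2],[0,0,0],-0.4],
  [[0,0,3],[0,0,0],-0.4],
  [[0,0,3],[0,0,0],-0.4],
  [[0,0,2],[0,0,0],-0.4],
  [[0,0,0.9],[0,0,0],-0.4],
  [[0,0,0.4],[0,0,0],-0.4],
  [[0,0,0],[0,0,0],-0.4],
])

```text
time_s: 4.15
tcp_pos: [0.5053, -0.2556, 0.0543]
orientation: [0.64, 0.768, 0.0, 0.001]
wrist_force: [-0.1, -0.6, -0.1]
grip_width: 0.699
grip_force: 0.0
```

```bash
python3 -c "
from h import *
go([.505,-.255,.053],10.5)
C=get_calibration('wrist');im=capture('wrist');cv2.imwrite('pics/w2.png',im[:,:,::-1])
for k in blobs(im,(2,150,100),(14,255,255),300)[:3]:
    m=cv2.moments(k);p=[m['m10']/m['m00'],m['m01']/m['m00']];print(np.round(p),rect(C,k,.08))
"
```

```text
t 4.15 tcp [ 0.5053 -0.2556  0.0543] shift cm [ 0.06 -0.02  0.13]
tool y at 10.44 tilt deg [ 0.05 -0.04] F [-0.1 -0.6 -0.1] [-0.05  0.08 -0.03] grip 0.699 0.0 j6 -0.85
turn z -0.06490458861138393
[318. 281.] [ 505.8 -253.6   14.    58.1   10.1]
```

View pics/w2.png

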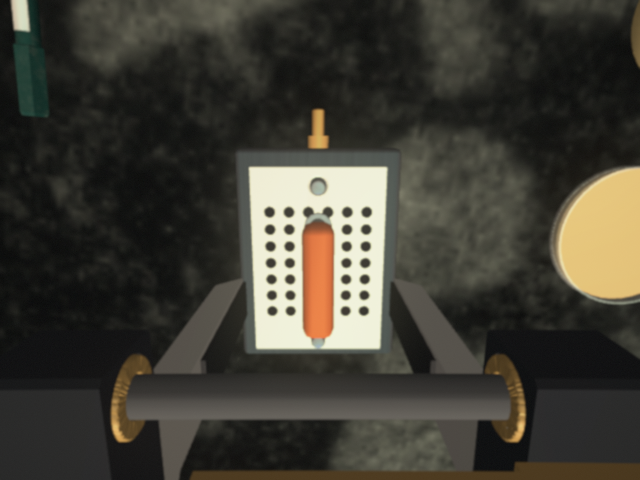

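The bar at (318,281) sits centred between the fingers, and its measured position is within 1–2 mm of the TCP. I'll close on it now.

Request:
apply_moves([
  [[0.1,0.05,0.1],[0,0,0],-0.4],
  [[0,0,0],[0,0,0],1],
  [[0,0,0],[0,0,0],1],
  [[0,0,0],[0,0,0],1],
  [[0,0,0],[0,0,0],1],
  [[0,0,0],[0,0,0],1],
  [[0,0,0],[0,0,0],1],
  [[0,0,0],[0,0,0],1],
], squeeze=25)

```text
time_s: 5.2
tcp_pos: [0.5051, -0.2541, 0.0526]
orientation: [0.64, 0.768, -0.0, -0.0]
wrist_force: [0.0, 0.4, -0.1]
grip_width: 0.014
grip_force: 0.0
```

```bash
python3 -c "
from h import *
go([.505,-.255,.053],10.5)"
```

```text
t 5.2 tcp [ 0.5051 -0.2541  0.0526] shift cm [-0.09 -0.03 -0.04]
tool y at 10.43 tilt deg [-0.  0.] F [ 0.   0.4 -0.1] [-0.05  0.06 -0.1 ] grip 0.014 0.0 j6 -0.85
turn z -0.06809843981324093
```

```bash
python3 -c "
from h import *
im=capture('wrist');im2=capture('scene')[200:360,340:540];im2=cv2.resize(im2,(600,480),interpolation=3)
cv2.imwrite('pics/w3.png',cv2.resize(np.hstack([im,im2]),(800,310))[:,:,::-1])
print(get_state())"
```

```text
{'time_s': 5.3, 'joint_pos': array([-6.66584133e-01,  1.81673901e-01,  1.85549788e+00, -4.91574255e-06,
        1.10439651e+00, -8.48692891e-01]), 'dq': array([ 0.00093411, -0.00037291,  0.00103741, -0.00032425,  0.00011066,
        0.00123551]), 'effort': array([-2.34675434e-03, -3.54508638e+01, -2.79330111e+01,  3.31660069e-02,
        6.66496530e-02, -2.02383433e-05]), 'tcp_pos': array([ 0.50514254, -0.25413385,  0.05266416]), 'orientation': array([ 6.39880443e-01,  7.68474475e-01, -1.85642214e-06,  1.22373134e-05]), 'wrist_force': array([0.08252449, 0.19724717, 0.53628868]), 'ft_torque': array([-0.10254228,  0.06576844, -0.06180456]), 'grip_force': 0.0, 'grip_width': 0.007037165011433146}
```

View pics/w3.png

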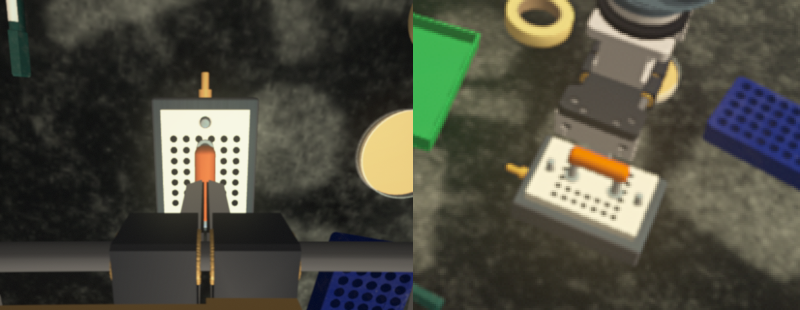

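The fingers have shut on nothing: they seem to be above the bar or beside it. I'll compare the reported TCP with what the cameras show.

```bash
cat >> h.py <<'E'
def proj(c,P):
    K=np.array([[c["fx"],0,c["cx"]],[0,c["fy"],c["cy"]],[0,0,1]]);V=np.array(c["view"])
    return cv2.projectPoints(np.float64(P).reshape(-1,3),cv2.Rodrigues(V[:3,:3])[0],V[:3,3],K,np.array(c["D"]))[0].reshape(-1,2)
E
python3 -c "
from h import *
s=get_state();t=s['tcp_pos'];out=[]
P=[t,t+[0,0,.019],t+[0,0,.097]]
for n,(x0,y0) in dict(scene=(380,220),top=(400,180),wrist=(0,0)).items():
    c=get_calibration(n);im=capture(n).copy();q=proj(c,P);print(n,q.round(1))
    if n=='wrist': print(-np.array(c['view'])[:3,:3].T@np.array(c['view'])[:3,3]);f=1;w=cv2.resize(im,(400,300))
    else:
        w=cv2.resize(im[y0:y0+90,x0:x0+120],(400,300),interpolation=3);q=(q-[x0,y0])/.3
    if n=='wrist': q=q*.625
    for p,col in zip(q,((255,0,0),(0,255,255),(255,0,255))): cv2.circle(w,tuple(int(v) for v in p),4,col,1)
    out.append(w)
cv2.imwrite('pics/d.png',np.vstack([np.hstack(out[:2]),np.hstack([out[2],out[2]*0])])[:,:,::-1])"
```

```text
scene [[434.2 290.9]
 [435.9 284.7]
 [443.7 257.3]]
top [[447.  234.4]
 [449.2 233.1]
 [459.1 226.9]]
wrist [[316.5 270.5]
 [316.4 281.9]
 [315.6 361.2]]
[ 0.49315889 -0.18550198  0.27141119]
```

View pics/d.png

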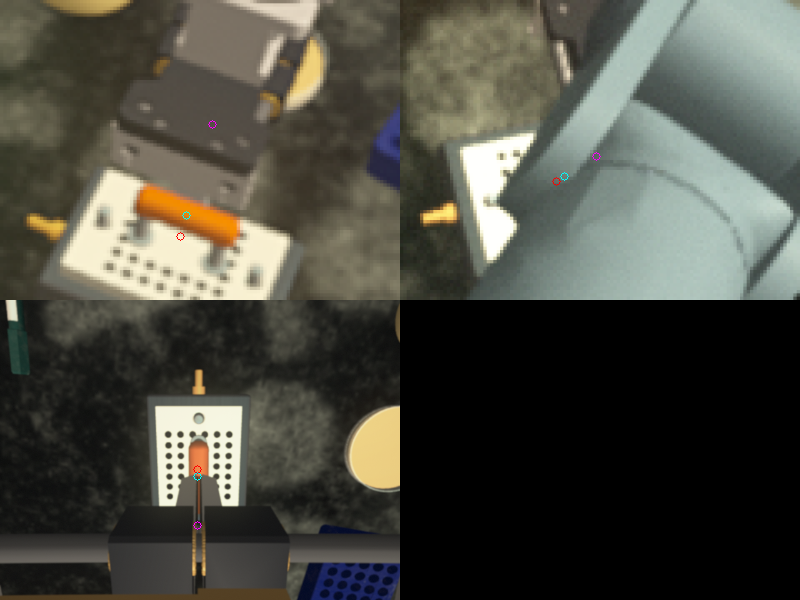

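The TCP projects onto the bar in both views, but the wrist view shows the fingertips at row 280 in front of the bar, with the bar under them. So the real fingertips look higher than reported. I can get their true position in the tool frame from the known opening of 94 mm, which spans 212 px in w1.

```bash
python3 -c "
from h import *
c=get_calibration('wrist');s=get_state();m=yaw(s);V=np.array(c['view'])
print('f',c['fx'],c['cx'],c['cy'],c['D'])
tc=V[:3,:3]@s['tcp_pos']+V[:3,3];print('TCP in cam',tc.round(4))
print('cam in tool',(m.T@(-V[:3,:3].T@V[:3,3]-s['tcp_pos'])).round(4))
for n,pl,pr,w in(('w1',(212,282),(424,282),.094),('w2',(245,282),(392,282),.0657)):
    o,d=ray(c,[pl,pr]); d=d@m; k=w/abs(d[1,1]-d[0,1]); o=m.T@(o-s['tcp_pos']); print(n,(o+k*d).round(4))
# colour edge profile of the closed fingers down the midline-left column in wrist
im=capture('wrist');print(im[262:330:4,308].tolist())
print('bar tri',tri(get_calibration('scene'),[(436.1,284.1)],get_calibration('top'),[(449.6,233.5)]))
"
```

```text
f 414.3792292973278 317.78133830352687 244.62508529780817 [0.0170294 0.        0.        0.        0.       ]
TCP in cam [-0.0007  0.0143  0.2291]
cam in tool [ 0.0696  0.0006 -0.2188]
w1 [[ 0.0087 -0.0462 -0.0444]
 [ 0.0088  0.0478 -0.0443]]
w2 [[ 0.0083 -0.0318 -0.0431]
 [ 0.0084  0.0339 -0.0431]]
[[219, 117, 66], [219, 117, 66], [219, 116, 66], [219, 117, 66], [211, 115, 67], [104, 99, 87], [104, 99, 87], [104, 99, 87], [103, 98, 86], [102, 97, 85], [102, 97, 85], [101, 96, 86], [101, 96, 85], [99, 95, 84], [99, 94, 84], [98, 94, 83], [98, 93, 83]]
bar tri (array([ 0.50388281, -0.25429828,  0.07472879]), [np.float64(0.00023566929993342124), np.float64(0.00023566929993338237)])
```

Both tip estimates put the real fingertips about 43 mm short of the reported TCP, with the lateral centre within 1 mm. The near edge also falls at x = 8.7 mm, against the pad's half-width of 8 mm. I'll reopen and go down in short steps, watching the force.

Request:
apply_moves([
  [[0,0,0],[0,0,0],0],
  [[0,0,0],[0,0,0],0],
  [[0,0,0],[0,0,0],0],
  [[0,0,0],[0,0,0],0],
  [[0,0,0.5],[0,0,0],0],
  [[0,0,0.4],[0,0,0],0],
  [[0,0,0],[0,0,0],0],
])

```text
time_s: 6.38
tcp_pos: [0.5047, -0.2538, 0.043]
orientation: [0.64, 0.768, -0.0, -0.001]
wrist_force: [0.3, 0.2, 0.7]
grip_width: 0.495
grip_force: 0.0
```

```bash
python3 -c "
from h import *
go([.505,-.254,.010],10.5)
c=get_calibration('scene');im=capture('scene');wr=capture('wrist')
a=cv2.resize(im[210:330,370:530],(400,300),interpolation=3)
cv2.imwrite('pics/e.png',np.hstack([a,cv2.resize(wr,(400,300))])[:,:,::-1])"
```

```text
t 6.38 tcp [ 0.5047 -0.2538  0.043 ] shift cm [-0.03  0.03  3.3 ]
tool y at 10.43 tilt deg [-0.06  0.04] F [0.3 0.2 0.7] [-0.08  0.02 -0.02] grip 0.495 0.0 j6 -0.85
turn z -0.06755910520031705
```

View pics/e.png

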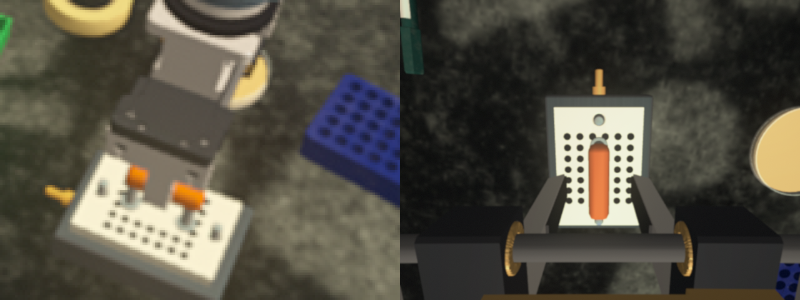

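The near finger now shows in front of the bar, with its tip at about (433,293) in the scene image. I'll use that as an independent check on the tip height.

```bash
python3 -c "
from h import *
c=get_calibration('scene')
for z in(.043,.06,.075,.086,.095):print(z,plane(c,[(433.2,292.8)],z).round(4), proj(c,[[.481,-.258,z],[.470,-.260,z]]).round(1).tolist())"
```

```text
0.043 [[ 0.5074 -0.2527  0.043 ]] [[428.8, 303.3], [426.7, 307.8]]
0.06 [[ 0.4945 -0.2566  0.06  ]] [[430.3, 297.9], [428.3, 302.4]]
0.075 [[ 0.4831 -0.26    0.075 ]] [[431.6, 293.0], [429.6, 297.5]]
0.086 [[ 0.4748 -0.2626  0.086 ]] [[432.7, 289.3], [430.6, 293.8]]
0.095 [[ 0.468  -0.2646  0.095 ]] [[433.5, 286.3], [431.5, 290.8]]
```

The second camera puts the tip at about 0.08–0.09, so the offset of about 43 mm holds. I'll descend 3.1 cm in two calls to check the force between them.

Request:
apply_moves([
  [[0,0,0.6],[0,0,0],0],
  [[0,0,0.6],[0,0,0],0],
  [[0,0,0.5],[0,0,0],0],
  [[0,0,0.4],[0,0,0],0],
  [[0,0,0],[0,0,0],0],
])

```text
time_s: 7.1
tcp_pos: [0.5049, -0.2539, 0.0222]
orientation: [0.64, 0.768, -0.0, -0.0]
wrist_force: [0.3, 0.3, -0.3]
grip_width: 0.501
grip_force: 0.0
```

Request:
apply_moves([
  [[0,0,0.4],[0,0,0],0],
  [[0,0,0.3],[0,0,0],0],
  [[0,0,0.2],[0,0,0],0],
  [[0,0,0],[0,0,0],0],
])

```text
time_s: 7.6
tcp_pos: [0.505, -0.254, 0.0135]
orientation: [0.64, 0.768, -0.0, -0.0]
wrist_force: [-0.1, 0.0, 0.2]
grip_width: 0.5
grip_force: 0.0
```

```bash
python3 -c "
from h import *
go([.505,-.254,.010],10.5)
im=capture('scene');wr=capture('wrist')
a=cv2.resize(im[210:330,370:530],(400,300),interpolation=3)
cv2.imwrite('pics/f.png',np.hstack([a,cv2.resize(wr,(400,300))])[:,:,::-1])"
```

```text
t 7.6 tcp [ 0.505  -0.254   0.0135] shift cm [ 0.   -0.    0.35]
tool y at 10.43 tilt deg [-0.02  0.01] F [-0.1  0.   0.2] [-0.08  0.05  0.03] grip 0.5 0.0 j6 -0.85
turn z -0.07067707763758335
```

View pics/f.png

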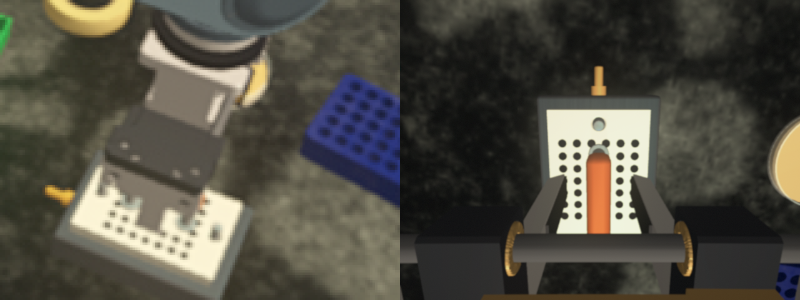

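The fingertips now straddle the bar with no contact force: the near tip is at crop (153,225), clear above the plate. I'll close again.

Request:
apply_moves([
  [[0,0,0.1],[0,0,0],0.2],
  [[0,0,0],[0,0,0],1],
  [[0,0,0],[0,0,0],1],
  [[0,0,0],[0,0,0],1],
  [[0,0,0],[0,0,0],1],
  [[0,0,0],[0,0,0],1],
], squeeze=30)

```text
time_s: 8.45
tcp_pos: [0.5051, -0.2541, 0.0127]
orientation: [0.64, 0.768, -0.0, -0.0]
wrist_force: [0.3, -0.7, -0.1]
grip_width: 0.168
grip_force: 30.0
```

```bash
python3 -c "
from h import *
go([.505,-.254,.010],10.5)"
```

```text
t 8.45 tcp [ 0.5051 -0.2541  0.0127] shift cm [ 0.02 -0.01  0.27]
tool y at 10.43 tilt deg [-0. -0.] F [ 0.3 -0.7 -0.1] [-0.09  0.08  0.03] grip 0.168 30.000008046627045 j6 -0.85
turn z -0.06539294896377612
```

The opening is 15.8 mm at 30 N with no side load, so the bar is held. I'll lift slowly.

Request:
apply_moves([
  [[0,0,-0.1],[0,0,0],1],
  [[0,0,-0.2],[0,0,0],1],
  [[0,0,-0.2],[0,0,0],1],
  [[0,0,0],[0,0,0],1],
])

```text
time_s: 8.95
tcp_pos: [0.5052, -0.2541, 0.0178]
orientation: [0.64, 0.768, 0.0, 0.0]
wrist_force: [-0.8, 0.1, -3.5]
grip_width: 0.166
grip_force: 30.0
```

```bash
python3 -c "
from h import *
go([.505,-.254,.060],10.5)"
```

```text
t 8.95 tcp [ 0.5052 -0.2541  0.0178] shift cm [ 0.02 -0.01 -4.22]
tool y at 10.43 tilt deg [ 0.01 -0.01] F [-0.8  0.1 -3.5] [-0.04  0.07 -0.03] grip 0.166 29.99921053647995 j6 -0.85
turn z -0.06626987433375575
```

Request:
apply_moves([
  [[0,0,-0.3],[0,0,0],1],
  [[0,0,-0.3],[0,0,0],1],
  [[0,0,-0.4],[0,0,0],1],
  [[0,0,-0.4],[0,0,0],1],
  [[0,0,-0.4],[0,0,0],1],
  [[0,0,-0.4],[0,0,0],1],
  [[0,0,-0.4],[0,0,0],1],
  [[0,0,0],[0,0,0],1],
])

```text
time_s: 9.95
tcp_pos: [0.5054, -0.2544, 0.0441]
orientation: [0.64, 0.768, -0.0, 0.0]
wrist_force: [-0.7, 0.1, -3.2]
grip_width: 0.168
grip_force: 30.0
```

Request:
apply_moves([
  [[0,0,-1],[0,0,0],1],
  [[0,0,-1.5],[0,0,0],1],
  [[0,0,-1.5],[0,0,0],1],
  [[0,0,-0.5],[0,0,0],1],
  [[0,0,0],[0,0,0],1],
])

```text
time_s: 10.58
tcp_pos: [0.5054, -0.2543, 0.0894]
orientation: [0.64, 0.768, 0.0, 0.001]
wrist_force: [-0.4, -0.5, -3.0]
grip_width: 0.165
grip_force: 30.0
```

```bash
python3 -c "
from h import *
go([.519,.021,.095],15.5)
c=get_calibration('scene');im=capture('scene');wr=capture('wrist')
cw=get_calibration('wrist')
for k in blobs(wr,(0,0,140),(40,60,255),1500)[:2]:print('plate at z.092',rect(cw,k,.092))
for k in blobs(wr,(50,120,60),(80,255,255),1500)[:1]:print('tray',rect(cw,k,.021))
a=cv2.resize(im[150:330,290:530],(400,300),interpolation=3)
cv2.imwrite('pics/g.png',np.hstack([a,cv2.resize(wr,(400,300))])[:,:,::-1])"
```

```text
t 10.57 tcp [ 0.5054 -0.2543  0.0894] shift cm [26.83  6.32 -0.58]
tool y at 10.43 tilt deg [ 0.05 -0.04] F [-0.4 -0.5 -3. ] [-0.09  0.04 -0.03] grip 0.165 29.999245405197144 j6 -0.85
turn z -5.070652701802146
plate at z.092 [ 503.7 -244.3   86.6   85.8   10.5]
```

View pics/g.png

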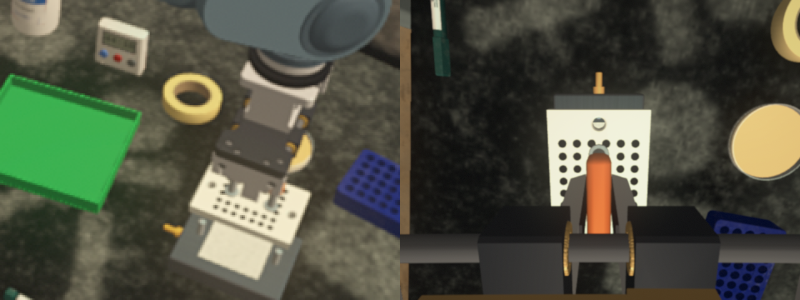

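The plate is up, level, and clear of the dowels, which now show on the bare manifold. Next I carry it to the tray.

Request:
apply_moves([
  [[1.5,0.3,0],[0,0,0],1],
  [[3,0.7,0],[0,0,0],1],
  [[3.5,0.8,0],[0,0,0],1],
  [[3.5,0.8,0],[0,0,0],1],
  [[3.5,0.8,0],[0,0,0],1],
  [[3.5,0.8,0],[0,0,0],1],
  [[3.5,0.8,0],[0,0,0],1],
  [[2.5,0.7,0],[0,0,0],1],
])

```text
time_s: 11.68
tcp_pos: [0.5158, -0.0004, 0.0881]
orientation: [0.639, 0.769, -0.0, -0.001]
wrist_force: [0.5, -0.7, -3.8]
grip_width: 0.168
grip_force: 30.0
```

Request:
apply_moves([
  [[1.5,0.4,0],[0,0,-1],1],
  [[0.8,0.2,0],[0,0,-2],1],
  [[0,0,1],[0,0,-2],1],
  [[0,0,1.5],[0,0,0],1],
  [[0,0,1.5],[0,0,0],1],
  [[0,0,1.5],[0,0,0],1],
  [[0,0,1],[0,0,0],1],
  [[0,0,0],[0,0,0],1],
])

```text
time_s: 12.68
tcp_pos: [0.5176, 0.0209, 0.0225]
orientation: [0.606, 0.796, -0.001, -0.001]
wrist_force: [0.4, 0.4, -3.6]
grip_width: 0.172
grip_force: 30.0
```

```bash
python3 -c "
from h import *
go([.519,.021,-.0143],15.5)
wr=capture('wrist');cw=get_calibration('wrist');
for k in blobs(wr,(50,120,60),(80,255,255),1500)[:1]:print('tray',rect(cw,k,.021))
c=get_calibration('scene');im=capture('scene')
a=cv2.resize(im[150:330,230:470],(400,300),interpolation=3)
cv2.imwrite('pics/i.png',np.hstack([a,cv2.resize(wr,(400,300))])[:,:,::-1])"
```

```text
t 12.68 tcp [0.5176 0.0209 0.0225] shift cm [-0.03  0.14  3.68]
tool y at 15.43 tilt deg [-0.12  0.02] F [ 0.4  0.4 -3.6] [-0.13  0.04 -0.02] grip 0.172 29.999246299266815 j6 -0.45
turn z -0.07414954156797648
tray [516.3  49.  167.7 129.1  15.5]
```

View pics/i.png

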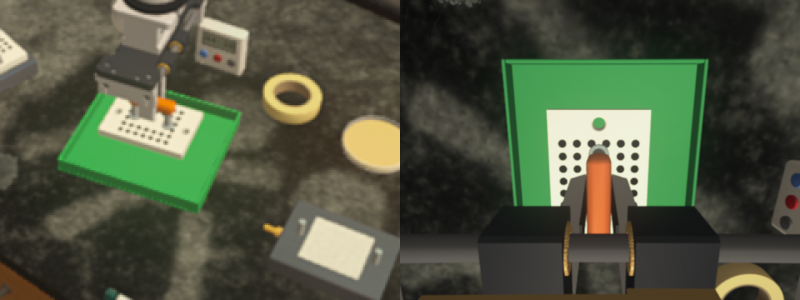

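The wrist view shows the plate above the tray and square to it, with a clear margin all round. I'll lower it, with fine steps near the floor.

Request:
apply_moves([
  [[0,0,0.8],[0,0,0],1],
  [[0,0,1],[0,0,0],1],
  [[0,0,0.7],[0,0,0],1],
  [[0,0,0.4],[0,0,0],1],
  [[0,0,0.2],[0,0,0],1],
  [[0,0,0.1],[0,0,0],1],
  [[0,0,0],[0,0,0],1],
])

```text
time_s: 13.65
tcp_pos: [0.5186, 0.0208, -0.0082]
orientation: [0.606, 0.796, 0.0, 0.0]
wrist_force: [0.0, 0.4, -4.3]
grip_width: 0.167
grip_force: 30.0
```

Request:
apply_moves([
  [[0,0,0.1],[0,0,0],1],
  [[0,0,0.1],[0,0,0],1],
  [[0,0,0.1],[0,0,0],1],
  [[0,0,0],[0,0,0],1],
])

```text
time_s: 14.15
tcp_pos: [0.5183, 0.0209, -0.0114]
orientation: [0.606, 0.796, -0.0, -0.0]
wrist_force: [-0.3, -0.2, -2.7]
grip_width: 0.169
grip_force: 30.0
```

Request:
apply_moves([
  [[0,0,0.1],[0,0,0],1],
  [[0,0,0.05],[0,0,0],1],
  [[0,0,0],[0,0,0],1],
])

```text
time_s: 14.52
tcp_pos: [0.5184, 0.0209, -0.0129]
orientation: [0.606, 0.796, -0.0, -0.0]
wrist_force: [-0.1, 0.0, -2.7]
grip_width: 0.163
grip_force: 30.0
```

Request:
apply_moves([
  [[0,0,0.05],[0,0,0],1],
  [[0,0,0.05],[0,0,0],1],
  [[0,0,0],[0,0,0],1],
])

```text
time_s: 14.9
tcp_pos: [0.5184, 0.0209, -0.0139]
orientation: [0.606, 0.796, -0.0, -0.0]
wrist_force: [0.1, 0.6, -3.8]
grip_width: 0.165
grip_force: 30.0
```

Request:
apply_moves([
  [[0,0,0.05],[0,0,0],1],
  [[0,0,0],[0,0,0],1],
])

```text
time_s: 15.15
tcp_pos: [0.5185, 0.0208, -0.0143]
orientation: [0.606, 0.796, 0.0, 0.0]
wrist_force: [0.1, 0.2, -3.1]
grip_width: 0.166
grip_force: 30.0
```

Request:
apply_moves([
  [[0,0,0.05],[0,0,0],1],
  [[0,0,0],[0,0,0],1],
])

```text
time_s: 15.4
tcp_pos: [0.5185, 0.0209, -0.0143]
orientation: [0.606, 0.796, -0.0, -0.0]
wrist_force: [-2.8, 0.5, 3.6]
grip_width: 0.166
grip_force: 30.0
```

It touched the floor at -0.0143, exactly as predicted, with only a few newtons. I'll release and withdraw straight up.

Request:
apply_moves([
  [[0,0,0],[0,0,0],0.5],
  [[0,0,0],[0,0,0],0.2],
  [[0,0,0],[0,0,0],0],
  [[0,0,0],[0,0,0],0],
  [[0,0,-0.5],[0,0,0],0],
  [[0,0,-1],[0,0,0],0],
  [[0,0,-2],[0,0,0],0],
  [[0,0,-3],[0,0,0],0],
])

```text
time_s: 16.4
tcp_pos: [0.5178, 0.021, 0.0508]
orientation: [0.606, 0.796, -0.0, -0.001]
wrist_force: [0.4, -0.2, -0.5]
grip_width: 0.5
grip_force: 0.0
```

Request:
apply_moves([
  [[0,0,-4],[0,0,0],0],
  [[0,0,-4],[0,0,0],0],
  [[0,0,-3],[0,0,0],0],
  [[0,0,0],[0,0,0],0],
  [[0,0,0],[0,0,0],0],
])

```text
time_s: 17.02
tcp_pos: [0.5176, 0.021, 0.159]
orientation: [0.606, 0.796, -0.0, -0.001]
wrist_force: [0.6, -0.2, -0.4]
grip_width: 0.5
grip_force: 0.0
```

```bash
python3 -c "
from h import *
go([.519,.021,.1],15.5)
c=get_calibration('wrist');wr=capture('wrist')
for nm,lo,hi,z in(('plate',(0,0,140),(40,60,255),.013),('tray',(50,120,60),(80,255,255),.021),('bar',(2,150,100),(14,255,255),.053)):
  print(nm,[rect(c,k,z) for k in blobs(wr,lo,hi,600)[:2]])
c=get_calibration('scene');im=capture('scene')
for k in blobs(im,(0,0,150),(40,50,255),500)[:8]:
  r=rect(c,k,.04)
  if r[1]>250 and r[0]<600: print('other',r)
"
```

```text
t 17.02 tcp [0.5176 0.021  0.159 ] shift cm [-0.04  0.14  5.9 ]
tool y at 15.43 tilt deg [-0.09  0.02] F [ 0.6 -0.2 -0.4] [-0.1   0.02  0.04] grip 0.5 0.0 j6 -0.45
turn z -0.07011834312775989
plate [array([519.2,  19.8,  76.7, 110.1,  15.5]), array([705.9, 185. ,  75.9,  80. ,  26.6])]
tray [array([521.3,  26.3, 167.1, 176.4,  15.5])]
bar []
other [381.3 818.3 194.8 238.1  88.1]
other [498.3 295.1 126.7  76.7  76.7]
```

The plate measures 76.7×110.1 mm when cast onto the plane at z = 13 mm. That means it lies flat on the tray floor at the tray's centre, and the blue-handled plate hasn't moved.

```bash
python3 -c "
from rig import *
print(hand_in())"
```

```text
the job is handed in; nothing more can be done
None
```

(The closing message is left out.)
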